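# Ring-test a row of bisque pots

## Task

Ring-test the three bisque-fired pots standing on the ware board: working from the left end of the board to the right (left and right as seen from the robot), tap each pot lightly on its outside wall with the closed fingertips, coming clear of it before going on to the next. Bisque is brittle and must only be touched: never grasp or lift a pot, knock it hard, push it along the board or rock it, and leave the kiln posts and tools around the pots alone.

Things in the scene. Friction and masses are not known exactly. Their poses are not given: they have to be found in the camera images.
- ware_board: fixed plywood ware board, 170 x 540 x 18 mm, its top at z = 0.024. Origin at the centre of its underside; y along its length towards its left end, x across it, away from the robot; turned up to 0.18 rad. Pots stand at about y = +0.175, 0, -0.175 of the board and x = 0, give or take 10 mm, in an order that differs from run to run; each slides sideways at about 2 to 5 N.
- bowl: loose open bowl of buff bisque clay, 0.4 to 0.6 kg, 60 mm high; outer radius 42 mm at the foot, widening all the way to 63 mm at the rim (a finger pointing straight down beside it meets the rim first). Origin at the centre of its underside, z up. Like the others it rocks if pushed higher than about 60 mm above the board.
- mug: loose barrel-shaped open mug of the same buff clay, 0.35 to 0.55 kg, 84 mm high; outer radius 40 mm at the foot, 48 mm at the belly (45 mm above its foot), 39 mm at the rim; a loop handle reaches to 76 mm from the axis on its own +x side, which is turned away from the robot (within about 0.55 rad of world +x). Origin at the centre of its underside, z up.
- vase: loose round-bellied bottle vase of the same buff clay, 0.4 to 0.65 kg, 100 mm high; outer radius 41 mm at the foot, 51 mm at the belly (its widest, 46 mm above its foot), narrowing above to a neck of 18 to 22 mm radius. Origin at the centre of its underside, z up.
- post_a: loose hollow white ceramic kiln post, radius 16 mm, 50 mm high, standing on the ware board towards its far edge, between the left and middle pots. Origin at the centre of its underside. Bystander.
- post_b: a second such kiln post, towards the far edge between the middle and right pots. Bystander.
- stamp_a: small waisted wooden letter stamp, 42 x 16 x 16 mm, lying along its own x on the canvas-covered board (top at z = 0.006) between robot and ware board, to the left. Origin at the centre of its underside. Bystander.
- stamp_b: a second such stamp, to the right. Bystander.
- paint_jar: small yellow paint jar with white cap, radius 22 mm, 70 mm high, standing to the right of the ware board. Origin at the centre of its underside. Bystander.
- brush: thin blue paintbrush, 190 mm long and 10 mm thick, lying on the canvas-covered board in front to the left. Origin under its middle, bristles at +x. Bystander.
- trim_tool: wooden-handled wire loop trimming tool, 190 mm long and 14 mm thick, lying on the canvas-covered board in front to the right. Origin under its handle, loop at +x. Bystander.
There are look-alikes about, which are no part of the job. What is shaped like the bowl but green or orange is not meant.

How it is judged:
On the way, in this order (a step that is already met when the one before it is completed fails the run):
1. the left-hand pot has been tapped with the fingers (more than 0.3 N) (((y of bowl in the frame of ware_board above 0.0875 m and contact force between the fingers and bowl above 0.3 N) or (y of mug in the frame of ware_board above 0.0875 m and contact force between the fingers and mug above 0.3 N) or (y of vase in the frame of ware_board above 0.0875 m and contact force between the fingers and vase above 0.3 N))).
2. the fingers have come clear of the pots (contact force between the fingers and bowl below 0.02 N and contact force between the fingers and mug below 0.02 N and contact force between the fingers and vase below 0.02 N), for 0.2 s.
3. the middle pot has been tapped with the fingers (more than 0.3 N) (((y of bowl in the frame of ware_board between -0.0875 and 0.0875 m and contact force between the fingers and bowl above 0.3 N) or (y of mug in the frame of ware_board between -0.0875 and 0.0875 m and contact force between the fingers and mug above 0.3 N) or (y of vase in the frame of ware_board between -0.0875 and 0.0875 m and contact force between the fingers and vase above 0.3 N))).
4. the fingers have come clear of the pots (all of step 2), for 0.2 s.
5. the right-hand pot has been tapped with the fingers (more than 0.3 N) (((y of bowl in the frame of ware_board below -0.0875 m and contact force between the fingers and bowl above 0.3 N) or (y of mug in the frame of ware_board below -0.0875 m and contact force between the fingers and mug above 0.3 N) or (y of vase in the frame of ware_board below -0.0875 m and contact force between the fingers and vase above 0.3 N))).
At the end, for the whole second after the job is handed in: All three pots stand upright (within 0.05 rad) and still (under 10 mm/s) on the ware board, each within 20 mm of where it stood at the start (distance of each of bowl, mug, vase from where it was at the start of the episode below 0.02 m and angle between each of bowl, mug, vase's own z axis and vertical below 0.05 rad and linear speed of each of bowl, mug, vase below 0.01 m/s); the robot touches nothing.
It fails at once if a pot is knocked or pressed hard (more than 20 N from the fingers) (contact force between the fingers and bowl above 20 N or contact force between the fingers and mug above 20 N or contact force between the fingers and vase above 20 N).
It fails at once if a pot is rocked by more than 0.17 rad (angle between any of bowl, mug, vase's own z axis and vertical above 0.17 rad).
It fails at once if a pot is pushed along or carried more than 25 mm from where it stood (distance of any of bowl, mug, vase from where it was at the start of the episode above 0.025 m).
It fails at once if a pot is lifted more than 10 mm (z of any of bowl, mug, vase in the frame of ware_board above 0.028 m).
It fails at once if a kiln post, stamp, jar, brush or tool is moved by more than 15 mm (distance of any of post_a, post_b, stamp_a, stamp_b, paint_jar, brush, trim_tool from where it was at the start of the episode above 0.015 m).
It also fails if it takes over 46 s, if anything falls off the work surface, if the arm or the gripper's body presses on something with over 40 N, if the wrist force passes 120 N, or if a joint passes its speed limit or range.

## Robot

A 7-joint arm with a two-finger parallel gripper is mounted at the origin on the work surface. World frame = base frame: x ahead of the robot, y to its left, z up, the work surface at z = 0. Lengths are in m, angles in rad, forces in N, time in s.
With the tool pointing down it reaches from about 0.4 to 0.9 m from the base axis. Payload 5.5 kg.
Tool frame: the origin (TCP) lies midway between the tips of the shut fingers; the grasp point (between the pads) lies 19 mm behind it (manip.grip_depth is the distance from the TCP to the grasp point, in m); z points along the fingers, y is the line along which they close (so a half turn about z gives the same grasp; the last joint's range is limited). The gripper opens to 92 mm and grips with 3 to 60 N. Pads are 19 mm wide; open, the fingers measure 130 mm over their backs; the gripper's body (75 mm by 190 mm) begins 47 mm behind the grasp point.
Start: joints at [-0.931, 0.501, -0.427, 1.55, 0.221, 1.138, -0.21], TCP at [0.239, 0.604, 0.196] pointing down, gripper open.
Joint ranges: [-2.88, 2.88], [-0.31, 2.03], [-1.54, 1.56], [0.2, 2.42], [-1.41, 4.55], [0.19, 2.02], [-2.57, 2.57]. Speed limits (rad/s): [2.57, 2.57, 3.14, 3.14, 3.14, 3.14, 3.14].

## Interface

Orientations are given as a unit quaternion [x, y, z, w].
In Python, from bench import manip, effector, viewer gives the robot as it stands. Calls block until the motion is done:
- manip.move_pose(position, orientation): joint-space move of the TCP to a pose.
- manip.servo_line(position, ori=None, vel=0.15): straight line of the TCP; ori=None keeps the orientation; vel is the mean speed in m/s.
- manip.movej(angles): joint-space move.
- effector.open_jaws() and effector.close(f_grip=None): open the fingers fully, or close them until they stop; f_grip is the grip in N (None keeps the last).
- manip.sleep(seconds).
- manip.solve_ik(position, orientation): joint angles nearest the present ones, or None.
- viewer.get_image(name): name is "side" or "top"; returns the picture (480x640x3 uint8, red, green, blue); there is no depth.
- viewer.get_calibration(name): a dict with "vfov" (degrees; the focal length in pixels is half the picture's height over the tangent of half this angle, whatever the lens; pixels are square), "cx", "cy" (the principal point, pixels), "eye" and "attitude" of the camera in the world. Camera axes: x right, y down, z forward; pixel columns grow to the right and rows downward; lengths in m; the calibration is good to about 2 mm. A picture is of the moment at which its call begins. get_calibration takes no time and is no camera call.
A pose or a line that the arm cannot do raises manip.PlanningError and nothing moves.
- manip.hand_in(): hands the job in; it is judged then, once.
Readings, each from a call of its own:
- manip.current_clock(): time.
- manip.current_q(): joint angles.
- manip.current_joint_velocities(): joint speeds.
- manip.current_tau(): joint torques, N m.
- manip.current_tool_pos(): TCP position.
- manip.current_tcp_rot(): TCP orientation.
- manip.current_force(): force on the tool from outside, world axes, zero at the start.
- manip.current_wrist_torque(): the same for the moment, N m.
- manip.current_finger_gap(): finger opening in m.
- manip.current_gripper_force(): force on a finger pad.
Only numpy, scipy, OpenCV 4.12 (cv2) and the standard library are available. Lean on these libraries where they do the work, as an engineer would, in place of code of your own. Each camera call takes 0.05 s, during which the arm holds its last target. There are 200 camera calls.

## Working session

There is one attempt and no reset: what is moved stays moved. The work goes in short steps, each a Python script; the robot and the scene stay as the last script left them, time stands still between calls to the robot, and variables do not carry over. Pictures are saved under pics/ and viewed, at most 10 in all, crops included, and the job is handed in when it is done.

```bash
mkdir -p pics
python3 - <<'E'
from bench import manip, effector, viewer
import cv2
for n in("top","side"):
    cv2.imwrite(f"pics/{n}0.png",viewer.get_image(n)[:,:,::-1]); print(viewer.get_calibration(n))
print(manip.current_clock(),manip.current_tcp_rot(),manip.current_finger_gap())
E
```

```text
{'vfov': 45.327700804172956, 'cx': 327.2750171241204, 'cy': 238.59147399817243, 'eye': array([0.37965253, 0.03395424, 1.62152354]), 'attitude': array([ 0.70914469, -0.70401122,  0.02255115, -0.03120019])}
{'vfov': 54.85377525679291, 'cx': 325.491768148334, 'cy': 247.14958656912765, 'eye': array([ 0.41745834, -0.69403895,  0.91540586]), 'attitude': array([ 0.93469717, -0.05423783,  0.01187909, -0.35108168])}
0.1 [ 1.87291345e-01  9.82304030e-01 -8.39965685e-04 -2.00067979e-04] 0.09135071812136782
```

View pics/top0.png

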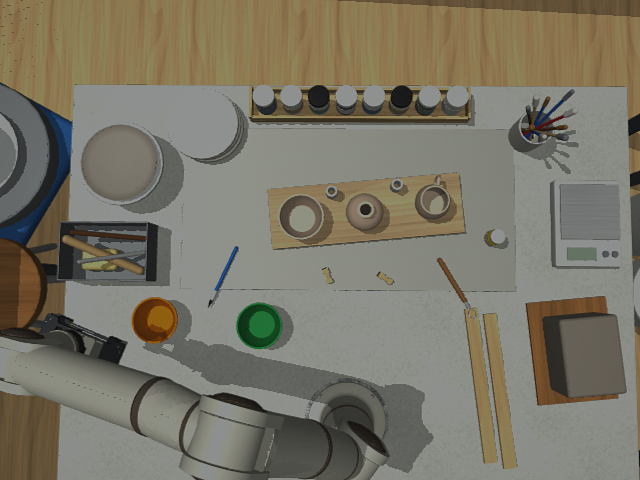

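View pics/side0.png

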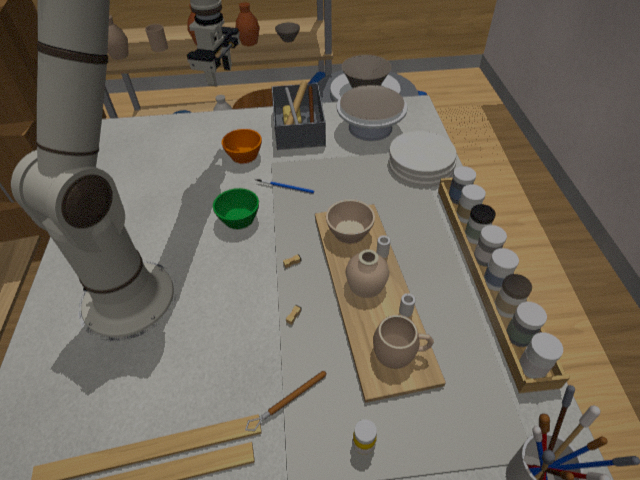

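The top view shows the pots in order: bowl (302,217) on the left, vase (365,211) in the middle and mug (433,202) on the right. The board corners are at about (268,189), (460,173), (465,233) and (274,249). The side view agrees: bowl (350,222), vase (367,273), mug (396,342).

```bash
cat > h.py <<'E'
import numpy as np
from bench import viewer
from scipy.spatial.transform import Rotation as R
def ray(n,u,v,z):
    c=viewer.get_calibration(n); f=240/np.tan(np.radians(c['vfov']/2))
    d=R.from_quat(c['attitude']).apply([(u-c['cx'])/f,(v-c['cy'])/f,1]); e=c['eye']
    return e+d*(z-e[2])/d[2]
def proj(n,p):
    c=viewer.get_calibration(n); f=240/np.tan(np.radians(c['vfov']/2))
    q=R.from_quat(c['attitude']).inv().apply(np.array(p)-c['eye'])
    return np.array([c['cx']+f*q[0]/q[2],c['cy']+f*q[1]/q[2]])
E
python3 - <<'E'
from h import *
import cv2
P=lambda *a:print(np.round(ray(*a),4))
for uv in((268,189),(460,173),(465,233),(274,249)):P("top",*uv,.024)
print("pots");P("top",301.5,217,.084);P("top",366,209.5,.124);P("top",433.5,202,.108)
P("side",350,220,.084);P("side",369,257.5,.124);P("side",398,332,.108)
print("by")
for uv in((332,190),(397,184)):P("top",*uv,.074)
for uv in((327,275),(385,278)):P("top",*uv,.022)
P("top",495,237,.076);P("top",236,249,.01);P("top",440,261,.015)
t=cv2.imread("pics/top0.png")[165:255,260:470]; s=cv2.imread("pics/side0.png")[195:375,310:440]
cv2.imwrite("pics/tc.png",cv2.resize(t,None,fx=3.8,fy=3.8,interpolation=cv2.INTER_CUBIC))
cv2.imwrite("pics/sc.png",cv2.resize(s,None,fx=3.3,fy=3.3,interpolation=cv2.INTER_CUBIC))
E
```

```text
[0.6399 0.2216 0.024 ]
[ 0.6883 -0.3168  0.024 ]
[ 0.5195 -0.329   0.024 ]
[0.4712 0.2022 0.024 ]
pots
[0.5545 0.1231 0.084 ]
[ 0.5708 -0.0482  0.124 ]
[ 0.594  -0.2276  0.108 ]
[0.5551 0.1114 0.084 ]
[ 0.5735 -0.0481  0.124 ]
[ 0.6008 -0.2328  0.108 ]
by
[0.63   0.0415 0.074 ]
[ 0.6475 -0.1349  0.074 ]
[0.4   0.054 0.022]
[ 0.3929 -0.1069  0.022 ]
[ 0.5047 -0.3975  0.076 ]
[0.4712 0.3108 0.01  ]
[ 0.4414 -0.2608  0.015 ]
```

View pics/tc.png

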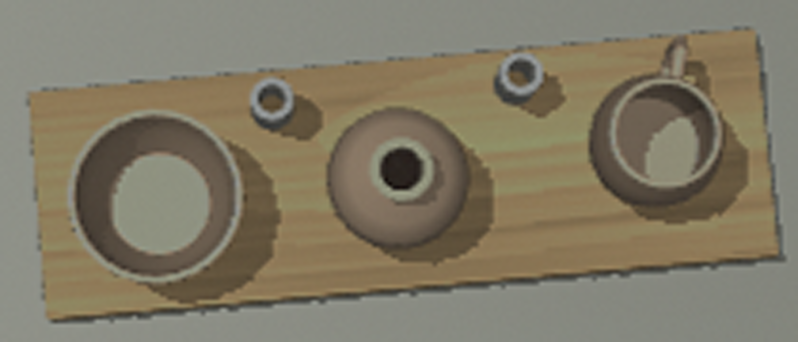

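View pics/sc.png

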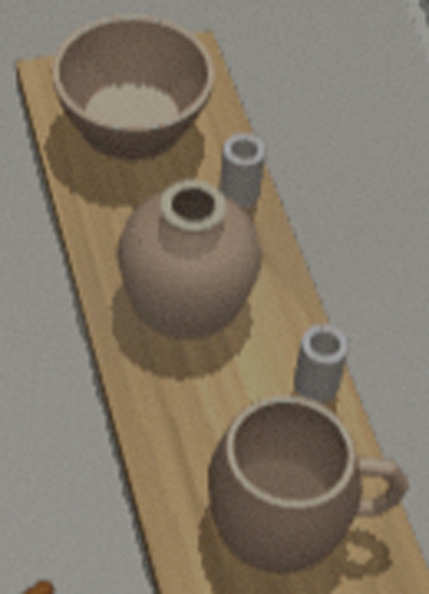

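Rim centres from the crops, in full-image pixels:

| Pot | Top | Side |
|---|---|---|
| bowl | (301,216.6) | (350.5,214.4) |
| vase neck | (365.7,209.5) | (368.5,257.4) |
| mug | (435,199.5) | (398.5,332) |

These fit the board slots within about 10 mm. The front side is free, so I'll tap along +x at z = 0.064.

Run:
```python
from h import *
from bench import manip, effector
for k,a,b,z in(("bowl",(301.05,216.6),(350.5,214.4),.084),("vase",(365.7,209.5),(368.5,257.4),.124),("mug",(435,199.5),(398.5,332),.108)):
    print(k,np.round(ray("top",*a,z),4),np.round(ray("side",*b,z),4))
q=[0,1,0,0]
effector.close(5)
x0,y0=.445,.124
manip.move_pose([x0,y0,.2],q); manip.servo_line([x0,y0,.064],vel=.12); manip.sleep(.3)
F=[]
for i in range(10): F.append(manip.current_force()); manip.sleep(.02)
print(np.mean(F,0),np.std(F,0)); t=manip.current_clock()
manip.servo_line([x0+.001,y0,.064],vel=.02)
print(manip.current_clock()-t,manip.current_clock(),manip.current_tool_pos(),manip.current_force(),manip.current_finger_gap())
```

```text
bowl [0.5556 0.1243 0.084 ] [0.5592 0.1309 0.084 ]
vase [ 0.5708 -0.0474  0.124 ] [ 0.5724 -0.0477  0.124 ]
mug [ 0.6007 -0.2316  0.108 ] [ 0.6018 -0.2329  0.108 ]
[ 0.11302771 -0.31718047 -0.39549835] [0.51926422 0.39137057 0.32315343]
0.25 5.425 [0.44612306 0.12403135 0.064011  ] [-0.31083638 -0.20001164  0.61831117] 0.0006963775200630567
```

```bash
cat >> h.py <<'E'
from bench import manip
Z=.064
def force(n=8):
    F=[]
    for i in range(n): manip.sleep(.01); F.append(manip.current_force())
    return np.mean(F,0)
def tap(c,r):
    """Creep in +x onto the near wall; stop at first sure contact; back off."""
    xc=c[0]-r-.0095; y=c[1]; xs=xc-.04
    manip.servo_line([xs,y,Z],vel=.12)
    manip.servo_line([xc-.008,y,Z],vel=.08); manip.sleep(.2)
    b=force(20)[0]; hit=False; x=xc-.008; log=[]
    while x<xc+.012 and not hit:
        x+=.001; manip.servo_line([x,y,Z],vel=.02)
        f=force()[0]-b
        if f<-.8: f=force(16)[0]-b; hit=f<-.9
        log.append(round(float(f),2))
    print("hit",hit,"x-xc",round(x-xc,4),log)
    manip.servo_line([xs,y,Z],vel=.08); manip.sleep(.3)
    print("clock",manip.current_clock())
    return hit
E
python3 - <<'E'
from h import *
tap((.556,.125),.063)
E
```

```text
hit False x-xc 0.012 [-0.21, -0.02, 0.13, 0.18, 0.11, -0.04, 0.08, 0.1, 0.07, 0.43, -0.01, 0.45, -0.23, 0.13, 0.27, -0.12, -0.09, -0.09, -0.01, 0.06]
clock 14.025
```

Run:
```python
from h import *
import cv2
manip.servo_line([.4955,.125,Z],vel=.08)
s=viewer.get_image("side")[120:270,280:430]; t=viewer.get_image("top")[165:285,240:360]
print(manip.current_tool_pos(),manip.current_clock())
f=lambda i,k:cv2.resize(i[:,:,::-1],(400,k),interpolation=cv2.INTER_CUBIC)
cv2.imwrite("pics/c1.png",np.hstack([f(s,400),f(t,400)]))
```

```text
[0.49477268 0.12497196 0.06388288] 14.925
```

View pics/c1.png

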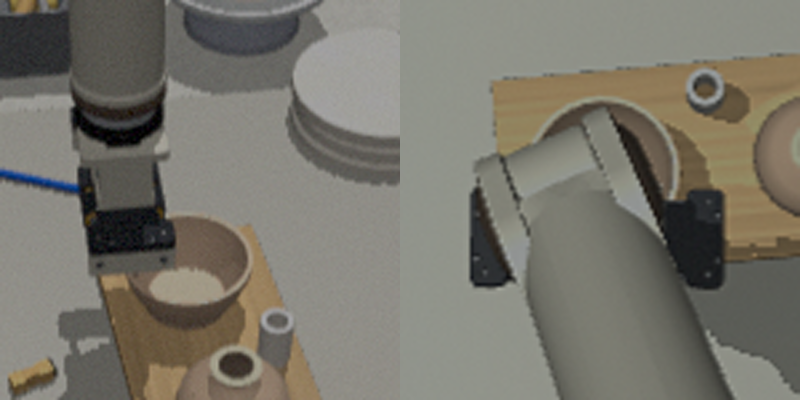

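The gripper is over the bowl's near rim. The rim's right edge (323,~217) and far edge (~194) haven't moved, so it isn't touching yet. I'll creep on.

Run:
```python
from h import *
p=manip.current_tool_pos()
print(force(10))
x=.4955
# bias from standoff earlier was ~0 in x
for i in range(12):
    x+=.001; manip.servo_line([x,.125,Z],vel=.02); f=force(8)
    print(round(x,4),np.round(f,2),round(manip.current_tool_pos()[0],4))
    if f[0]<-.7 or np.linalg.norm(f)>2.5: break
print(manip.current_clock())
```

```text
[-0.1666215  -0.00102737  0.01208321]
0.4965 [-0.35 -0.15 -0.25] 0.4965
0.4975 [ 0.35 -0.06 -0.1 ] 0.4975
0.4985 [ 0.31 -0.14 -0.09] 0.4985
0.4995 [0.24 0.05 0.19] 0.4995
0.5005 [-0.16 -0.09 -0.15] 0.5005
0.5015 [-0.01  0.01  0.05] 0.5015
0.5025 [-0.02  0.17 -0.18] 0.5025
0.5035 [ 0.21 -0.14  0.19] 0.5035
0.5045 [-0.16  0.13  0.01] 0.5045
0.5055 [ 0.03  0.05 -0.1 ] 0.5055
0.5065 [0.01 0.19 0.22] 0.5065
0.5075 [-0.13 -0.29 -0.19] 0.5075
18.8083
```

Run:
```python
from h import *
import cv2
print(proj("top",(.495,.125,.15)),"seen 299.4,236.6")
s=viewer.get_image("side"); t=viewer.get_image("top")
print(manip.current_tool_pos(),manip.current_clock())
f=lambda i:cv2.resize(i[:,:,::-1],(400,400),interpolation=cv2.INTER_CUBIC)
cv2.imwrite("pics/s2.png",s[:,:,::-1]);cv2.imwrite("pics/t2.png",t[:,:,::-1])
cv2.imwrite("pics/c2.png",np.hstack([f(s[160:260,300:400]),f(t[165:285,240:360])]))
for k in[(.5075+dx,.125+dy,.064) for dx in(-.01,.01) for dy in(-.02,.02)]: print(proj("side",k))
for n in("top","side"): print(n,[np.round(proj(n,(.556+a,.125+b,.084)),1) for a,b in((-.063,0),(.063,0),(0,-.063),(0,.063))])
```

```text
[299.03768978 237.11728321] seen 299.4,236.6
[0.50748153 0.12499092 0.06399015] 18.9083
[327.62131217 229.38364099]
[325.87692932 218.20654784]
[335.47124978 228.66675959]
[333.55678443 217.51661971]
top [array([300.5, 239.8]), array([301.1, 193.3]), array([324.2, 216.6]), array([277.4, 216.3])]
side [array([324.9, 218.4]), array([374.2, 214. ]), array([353.3, 234.3]), array([346.1, 199.2])]
```

View pics/c2.png

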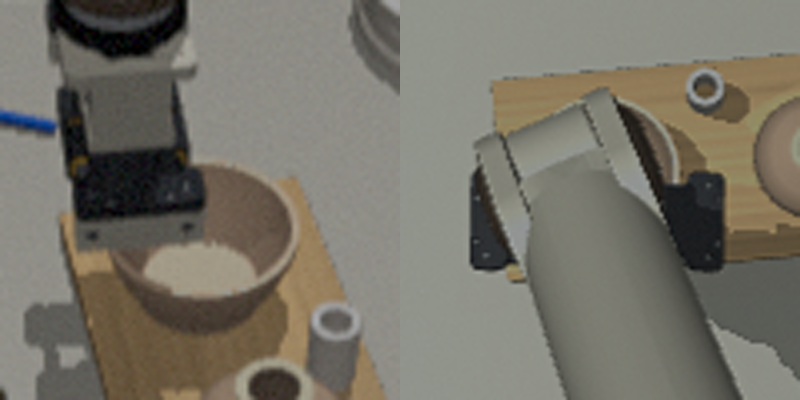

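Run:
```python
from h import *
import cv2
for z in(.13,.15): print(z,[np.round(proj("side",(.5075+a,.03,z)),1) for a in(-.0375,.0375)])
print(manip.current_finger_gap(),manip.current_gripper_force(),manip.current_tcp_rot())
a=cv2.imread("pics/s2.png")[195:250,300:390]
cv2.imwrite("pics/c3.png",cv2.convertScaleAbs(cv2.resize(a,None,fx=8,fy=8,interpolation=cv2.INTER_CUBIC),alpha=1.6))
```

```text
0.13 [array([319.1, 234.3]), array([351.2, 231.3])]
0.15 [array([318.9, 228.3]), array([351.5, 225.4])]
0.0007421551602107706 0.0 [-6.86436664e-07  1.00000000e+00 -1.07624079e-07 -1.40738077e-05]
```

View pics/c3.png

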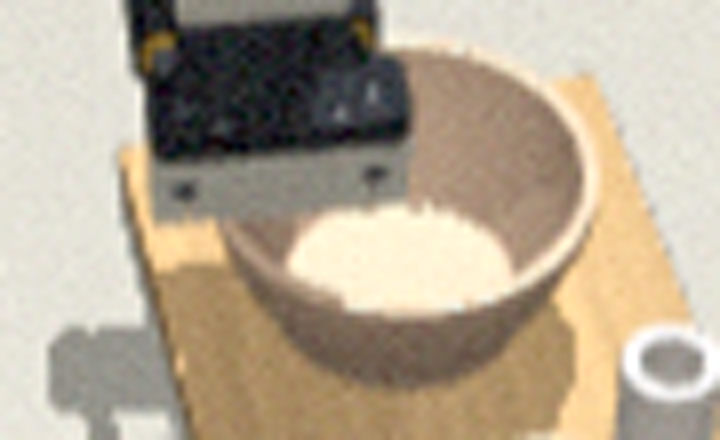

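The gripper's lower edge shows at rows 220–223. For a body bottom at z = 0.130 it should be at row 233, so the hand sits well above its reading and the tips pass over the rim. I'll back off, turn the hand so the side camera sees the tips, and measure their real height.

Run:
```python
from h import *
import cv2
manip.servo_line([.44,.125,Z],vel=.12)
q0=np.array([0,1,0,0.]); js=manip.current_q()
best=None
for a in(60,-60):
    q=(R.from_euler('z',a,degrees=True)*R.from_quat(q0)).as_quat()
    s=manip.solve_ik([.44,.125,Z],q)
    if s is not None and (best is None or abs(np.array(s)-js).sum()<best[0]): best=(abs(np.array(s)-js).sum(),a,s)
print(best[:2]); manip.movej(best[2])
s=viewer.get_image("side"); cv2.imwrite("pics/s3.png",s[:,:,::-1])
print(manip.current_tool_pos(),manip.current_clock())
for z in(.04,.064,.084,.103): print(z,np.round(proj("side",(.44,.125,z)),1))
cv2.imwrite("pics/c4.png",cv2.convertScaleAbs(cv2.resize(s[160:260,260:380,::-1],None,fx=6,fy=6,interpolation=cv2.INTER_CUBIC),alpha=1.7))
```

```text
(np.float64(1.5001905398215494), -60)
[0.44035755 0.125045   0.06397008] 20.5667
0.04 [304.8 232.2]
0.064 [304.3 225.8]
0.084 [303.9 220.3]
0.103 [303.5 214.9]
```

View pics/c4.png

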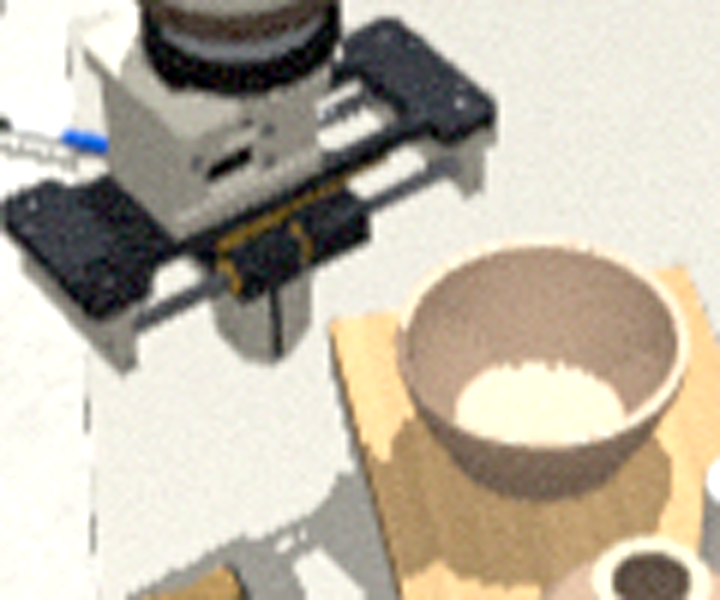

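The fingertips' lower end is at about (304,218) in full-image pixels. That puts the real tip height at about 0.094 against a reading of 0.064, so the reading is about 30 mm low. I'll command z = 0.036, for a real height of about 0.066, which clears the board either way.

```bash
cat >> h.py <<'E'
Z=.036
def tap(c,r):
    xc=c[0]-r-.0095; y=c[1]; xs=xc-.03
    manip.servo_line([xs,y,Z],vel=.15)
    manip.servo_line([xc-.006,y,Z],vel=.08); manip.sleep(.1)
    b=force(15)[0]; hit=False; x=xc-.006; log=[]
    while x<xc+.010 and not hit:
        x+=.00125; manip.servo_line([x,y,Z],vel=.02)
        f=force(6)[0]-b
        if f<-.8: f=force(10)[0]-b; hit=bool(f<-.8)
        log.append(round(float(f),2))
    print("hit",hit,"x-xc",round(x-xc,4),log)
    manip.servo_line([xs,y,Z],vel=.1)
    print("clock",manip.current_clock())
    return hit
E
python3 - <<'E'
from h import *
import cv2
manip.move_pose([.445,.125,Z],[0,1,0,0]); print(manip.current_clock())
ok=tap((.556,.125),.063)
cv2.imwrite("pics/t4.png",viewer.get_image("top")[:,:,::-1])
if ok: ok=tap((.571,-.0475),.051)
if ok: tap((.601,-.232),.048)
E
```

```text
21.45
hit True x-xc 0.0015 [0.32, 0.08, -0.24, 0.21, -0.1, -2.19]
clock 24.725
hit True x-xc 0.0015 [0.26, 0.5, 0.04, 0.37, 0.31, -0.93]
clock 29.1167
hit True x-xc 0.0002 [0.44, 0.37, 0.35, 0.06, -2.32]
clock 33.225
```

All three taps registered at the expected wall positions, with pushes of about 1 to 2.3 N, and the arm is clear.

```bash
python3 -c "
from bench import manip
print(manip.hand_in(),manip.current_clock())"
```

```text
the job is handed in; nothing more can be done
the job is handed in; nothing more can be done
```

I tapped the bowl, vase and mug in order from left to right, with measured forces of about 2.2, 0.9 and 2.3 N, backed clear after each, and handed in just after 33 s on the clock; no verdict was shown, and I took no final picture of the pots.

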